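# Find the foot's castor hole on a test pin, then hold it hole-up

### The job

Two square wooden furniture feet look alike, with a round recess in every end, but only one end of one foot is drilled deep, as a blind hole for a castor stem; the other recesses are shallow. Find the deep hole by feel: put that end down over the upright steel test pin until the foot sits fully home on the pin's wooden base. Then take it off, turn it over, and finish while still holding that foot in the gripper, hole pointing straight up, still and well clear of the bench (a hand's breadth or more), without pushing the pencil, hex keys or screwdriver out of place.

Things in the scene. Friction and masses are not known exactly. Their poses are not given: they have to be found in the camera images.
- drilled_foot: the wanted foot: light wooden block 72 mm long, 44 x 44 mm section, 70 to 140 g, lying on a long side at any yaw. Origin: centre of the underside at the start (block's middle 22 mm up z). x runs along its length, out of the end with the deep hole (20 mm diameter, 38 mm deep, central); the -x end has only a 4 mm deep recess of that diameter. Long sides plain and flat.
- drilled_foot_end (a point): the centre of the mouth of the deep hole, 36 mm along x and 22 mm along z from the drilled foot's origin; same axes as the drilled foot (x points out of the hole)
- undrilled_foot: the look-alike foot, same size, wood and axes, 100 g as the drilled foot, with only a 4 mm deep, 20 mm wide recess in each end; at any yaw. The feet lie at least 0.2 m apart, either may be on the left. It may be handled but is not the one wanted.
- pencil: a yellow pencil 179 mm long and 8 mm thick, lying on the bench between the feet; a bystander
- hex_keys: a red holder with black hex keys, 91 x 26 x 43 mm, standing on the bench beyond the feet; a bystander
- screwdriver: a screwdriver with a yellow handle, 212 mm long and 30 mm thick, lying on the bench beyond the feet; a bystander
- test_pin: the test pin: a round steel pin 12 mm in diameter with a blunt tip, standing upright 34 mm out of the middle of a 60 x 60 x 12 mm wooden base screwed to the bench between and beyond the feet (it cannot move). Origin: centre of the base's underside, z up; the pin's tip is 46 mm above the origin. A raised wooden panel runs along the bench's left edge, a tall cabinet stands to the right.
- pin_foot (a point): the foot of the steel pin, on its axis at the top of the wooden base, 12 mm above the bench; the mouth of the deep hole comes here when the foot is fully home
Things that resemble listed ones, but are neither listed nor needed, are in the scene too. What is shaped like the drilled_foot but yellow is not meant.

How it is judged (in metres and radians):
On the way:
1. the drilled foot sits fully home over the test pin, deep hole down: mouth of the hole within 5 mm of the top of the base in height, within 7 mm of the pin's axis, foot upright within 0.15 rad (z of drilled_foot_end in the frame of pin_foot below 0.005 m and horizontal distance between drilled_foot_end and pin_foot below 0.007 m and angle between the x axis of drilled_foot and the z axis of test_pin, either way round below 0.15 rad), for 0.1 s.
At the end, for the whole second after the job is handed in: the drilled foot is held between the fingers, not resting on the other foot, its deep hole pointing up to within 0.2 rad of vertical, the mouth of the hole more than 0.14 m above the bench (its lower end then about 0.07 m or more), nearly still (under 0.03 m/s and 0.2 rad/s) (angle between drilled_foot's own x axis and vertical below 0.2 rad and height (world z) of drilled_foot_end above 0.14 m and contact force between the fingers and drilled_foot above 1 N and contact force between undrilled_foot and drilled_foot below 0.1 N and linear speed of drilled_foot below 0.03 m/s and angular speed of drilled_foot below 0.2 rad/s); the arm keeps its last pose, push and grip.
It fails at once if the pencil, hex keys or screwdriver is pushed more than 30 mm from its place (distance of any of pencil, hex_keys, screwdriver from where it was at the start of the episode above 0.03 m).
It also fails if it takes over 72 s, if anything falls off the work surface, if the arm or the gripper's body presses on something with over 40 N, if the wrist force passes 120 N, or if a joint passes its speed limit or range.

### The arm

A 6-joint arm with a two-finger parallel gripper is mounted at the origin on a cart in front of the work surface, level with it; the furniture and walls round the work are solid. World frame = base frame: x ahead of the robot, y to its left, z up, the work surface at z = 0. Lengths are in mm, angles in rad, forces in N, time in s.
With the tool pointing down it reaches from about 350 to 975 mm from the base axis. Payload 7.1 kg.
Tool frame: the origin (TCP) lies at the very end of the fingers, on their centre line; the grasp point (between the pads) lies 19 mm behind it (ctrl.grasp_offset is the distance from the TCP to the grasp point, in mm); z points along the fingers, y is the line along which they close (so a half turn about z gives the same grasp; the last joint's range is limited). The gripper opens to 88 mm and grips with 3 to 60 N. Pads are 20 mm wide; open, the fingers measure 115 mm over their backs; the gripper's body (75 mm by 178 mm) begins 61 mm behind the grasp point.
Start: joints at [1.251, 0.423, 1.63, -0, 1.089, -0.019], TCP at [185.146, 596.93, 222.675] pointing down, gripper open.
Joint ranges: [-3, 3], [-0.9, 2.11], [0.09, 2.58], [-1.31, 4.45], [0.11, 2.69], [-2.54, 2.54]. Speed limits (rad/s): [2.39, 2.39, 3.01, 3.14, 3.14, 3.14].

### API

Orientations are given as a rotation vector (axis times angle).
In Python, from workcell import ctrl, viewer, ticket, models gives the robot as it stands.
- The arm moves only by the tool play_rows, never from a script. Its arguments are lists of equal length, an entry for each row: "dp": the shift along the world's x, y, z in mm, a list of three; "yaw": the turn about the world's z in degrees. In form: {"dp": [[tx, ty, tz], ...], "yaw": [yaw, ...]}. A call has 1 to 8 rows; each row shifts and turns the commanded pose from where the row before left it; what a row does not reach is not made up. A row lasts 1/12 s, in which the tool goes at most 41.7 mm and 7.16 degrees, less where a joint would pass 70% of its speed; a pose out of reach is approached as far as the arm can. A call is refused whole if a number of a shift passes 41.7 or a number of a turn 7.16, either way. A call with a gripper value outside its range is refused whole. "gripper" is the closure, from 0 (fully open) to 1 (shut), set as the call begins (left out, the last holds). The fingers move at their own pace and stop on an object; the grip force is fixed at half the most. Time passes only in rows, so rows that do not move let the fingers close. It gives the time, the measured TCP pose, the force, the opening and the grip force at its end, in the units of the state.
- ctrl.get_obs(): the state, without advancing time (a new reading comes with each control period).
- viewer.get_image(name): name is "scene" or "top" or "wrist"; returns a dict with "pixels" (420x560x3 uint8, red, green, blue), "range_z" (420x560 float32, mm along the optical axis (not along the pixel's ray), 0 where there is no reading), "fx", "fy", "cx", "cy" (pixels), "T" (4x4, takes a point from camera to world coordinates); the wrist camera has in their place "hand_eye" (4x4, takes a point from camera to tool coordinates, whose origin is the TCP and whose axes are the flange's). Camera axes: x right, y up, looking along -z (the intrinsics and any distortion apply to the point x, -y, -z); pixel columns grow to the right and rows downward; lengths in mm; the calibration is good to about 2 mm. A picture is of the moment at which its call begins: read the wrist's pose just before it.
- ticket.close_job(): hands the job in; it is judged then, once.
Trained networks look in a picture, given as the dict that the camera call returned (one of the last four; its "shot" number tells which), for a name from the list of things; names that differ only in an ending like _2 or _b are one class to them, and where a whole thing is asked for, a point or a joint stands for the part that bears it (a point fixed in the world has none). Each returns a list of dicts, best first, with "conf" (0 to 1); they miss things now and then, are a little off and sometimes report something else, mostly with a low value. They report only what shows in the picture. A call takes as long as a camera call. They do not tell look-alikes from the thing itself.
- models.look_for(picture, name): "bbox" ([centre column, centre row, width, height] in pixels, round what is visible of it).
- models.landmark_of(picture, name): "location" ([column, row] in pixels: a listed point, or the origin of a listed thing).
The state is a dict: "t": time; "qpos": joint angles; "qvel": joint speeds; "joint_torque": joint torques, N m; "ee_pos": TCP position; "orientation": TCP orientation; "ft_force": force on the tool from outside, world axes, zero at the start; "moment": the same for the moment, N m; "width": finger opening in mm; "grasp_force": force on a finger pad.
Only numpy, scipy, OpenCV 4.12 (cv2) and the standard library are available. Lean on these libraries where they do the work, as an engineer would, in place of code of your own. Each camera call takes 0.05 s, during which the arm holds its last target. There are 200 camera calls.

## Working session

There is one attempt and no reset: what is moved stays moved. The work goes in short steps, Python scripts to look and compute and a tool call to move; the robot and the scene stay as the last step left them, time stands still between calls to the robot, and variables do not carry over. Pictures are saved under pics/ and viewed, at most 10 in all, crops included, and the job is handed in when it is done.

Besides the shell and the picture viewer there is one more tool, called by a JSON object that holds its "api" and its "payload", one argument or row to a line. play_rows: Moves the arm, as the interface text tells. Its arguments: {"type":"object","properties":{"dp":{"type":"array"},"yaw":{"type":"array"},"gripper":{"type":"number"}},"required":["dp","yaw"]}

```bash
mkdir -p pics; cat > h.py <<'E'
import numpy as np,cv2
from workcell import ctrl,viewer,ticket,models
from scipy.spatial.transform import Rotation as R
def shot(n):
    o=ctrl.get_obs(); im=viewer.get_image(n)
    if n=="wrist":
        T=np.eye(4);T[:3,:3]=R.from_rotvec(o["orientation"]).as_matrix();T[:3,3]=o["ee_pos"];im["T"]=T@im["hand_eye"]
    return im
def cloud(im):
    d=im["range_z"];v,u=np.indices(d.shape)
    P=np.stack([(u-im["cx"])/im["fx"]*d,-(v-im["cy"])/im["fy"]*d,-d],-1)
    W=P@im["T"][:3,:3].T+im["T"][:3,3]; W[d==0]=np.nan
    return W
def save(im,f): cv2.imwrite("pics/"+f,cv2.cvtColor(im["pixels"],cv2.COLOR_RGB2BGR))
E
python3 - <<'E'
from h import *
for n in ["scene","top"]:
    im=shot(n);save(im,n+"0.png");W=cloud(im);print(n,[k for k in im if k not in("pixels","range_z")],im["T"][:3].round(2).tolist())
    for k in ["drilled_foot","drilled_foot_end","test_pin","pin_foot","pencil","hex_keys","screwdriver"]:
        for r in models.landmark_of(im,k)[:4]:
            u,v=np.round(r["location"]).astype(int);print(k,u,v,round(r["conf"],2),W[min(v,419),min(u,559)].round(0))
print(ctrl.get_obs())
E
```

```text
scene ['fx', 'fy', 'cx', 'cy', 'T', 'shot'] [[1.0, -0.0, 0.01, 441.64], [0.01, 0.79, -0.62, -392.83], [-0.0, 0.62, 0.79, 727.71]]
drilled_foot 334 317 0.91 [522. -91.  44.]
drilled_foot 285 269 0.88 [437.   6.  38.]
drilled_foot_end 348 324 0.97 [ 545. -103.   44.]
drilled_foot_end 181 174 0.8 [197. 269.  12.]
drilled_foot_end 265 265 0.55 [399.  21.  26.]
test_pin 372 233 0.92 [615. 105.  13.]
pin_foot 377 232 0.92 [626. 110.  10.]
pencil 275 228 0.8 [416. 122.   6.]
hex_keys 405 290 0.67 [659. -27.  21.]
screwdriver 405 292 0.43 [659. -29.  17.]
top ['fx', 'fy', 'cx', 'cy', 'T', 'shot'] [[-0.02, 0.98, -0.18, 240.04], [-1.0, -0.02, -0.01, 114.81], [-0.02, 0.18, 0.98, 1005.3]]
drilled_foot 328 196 0.97 [429.  35.  42.]
drilled_foot 373 155 0.66 [513. -61.  44.]
drilled_foot 207 318 0.64 [192. 280.  41.]
drilled_foot_end 337 209 0.96 [402.  17.  41.]
drilled_foot_end 221 312 0.87 [201. 257.  12.]
drilled_foot_end 389 139 0.62 [547. -96.  43.]
test_pin 290 117 0.6 [613. 108.  10.]
pin_foot 289 112 0.87 [612. 110.  42.]
pencil 287 207 0.86 [415. 119.   3.]
hex_keys 343 99 0.63 [646.  -7.  23.]
hex_keys 291 115 0.51 [615. 106.  17.]
screwdriver 195 121 0.96 [608. 315.  13.]
{'t': 0.8, 'qpos': array([ 1.25096832e+00,  4.23065033e-01,  1.62990748e+00,  2.56874371e-05,
        1.08859691e+00, -1.89899912e-02]), 'qvel': array([ 5.47059293e-04, -1.32755257e-03, -5.31447371e-04,  4.80577449e-05,
       -6.06470205e-04,  3.25174148e-04]), 'joint_torque': array([ 1.84341188e-03, -5.44528234e+01, -2.74027562e+01,  6.44373964e-02,
        1.66832894e-02, -6.30212844e-05]), 'ee_pos': array([185.15797663, 596.92622198, 222.69396497]), 'orientation': array([-4.70790996e-01, -3.10609786e+00, -4.19819298e-05]), 'ft_force': array([0.17016219, 0.15600937, 0.8602199 ]), 'moment': array([0.03454006, 0.00964026, 0.02755902]), 'grasp_force': 0.0, 'width': 87.57214040722239}
```

View pics/top0.png

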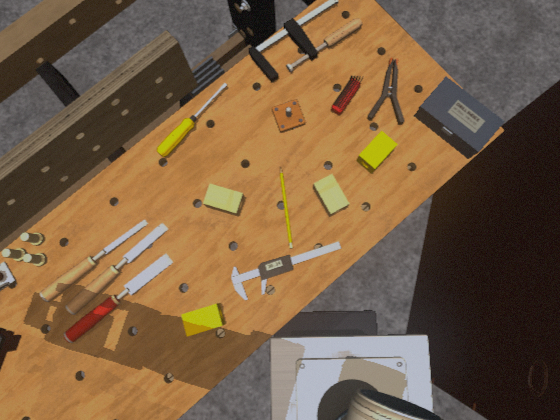

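View pics/scene0.png

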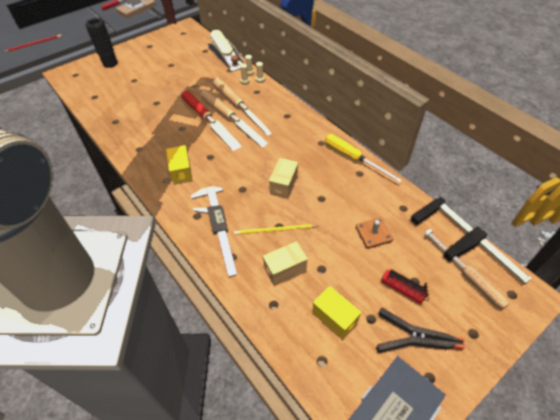

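```bash
cat > feet.py <<'E'
from h import *
def feet(im,zmin=36,zmax=50):
    W=cloud(im);hsv=cv2.cvtColor(im["pixels"],cv2.COLOR_RGB2HSV).astype(int);z=W[...,2]
    m=((z>zmin)&(z<zmax)&(W[...,0]>300)).astype(np.uint8)
    n,l,s,c=cv2.connectedComponentsWithStats(m);out=[]
    for i in range(1,n):
        if s[i,4]<150: continue
        P=W[l==i];r=cv2.minAreaRect(P[:,:2].astype(np.float32))
        out.append((np.round(r[0],1).tolist(),np.round(r[1],1).tolist(),round(r[2],1),np.median(hsv[l==i],0).tolist(),round(float(np.median(P[:,2])),1),s[i,4]))
    return out
E
python3 - <<'E'
from feet import *
for n in ["top","scene"]:
    im=shot(n);print(n,im["fx"])
    for f in feet(im): print(f)
im2=im["pixels"][140:300,220:380];cv2.imwrite("pics/crop.png",cv2.cvtColor(cv2.resize(im2,None,fx=3.7,fy=3.7,interpolation=cv2.INTER_CUBIC),cv2.COLOR_RGB2BGR))
W=cloud(im)
m=(W[...,2]>14)&(np.hypot(W[...,0]-613,W[...,1]-109)<40);print("pin",W[m].round(0).tolist()[:20])
E
```

```text
top 480.4839902656187
([548.6, 513.5], [5.1, 507.4], 39.5, [17.0, 112.0, 62.0], 43.2, np.int32(759))
([477.6, -397.1], [4.7, 367.0], 74.8, [9.0, 138.0, 32.0], 42.9, np.int32(552))
([559.9, -216.5], [149.9, 6.7], 47.6, [14.0, 71.0, 53.0], 42.5, np.int32(187))
([524.5, -72.1], [44.2, 74.5], 46.1, [30.0, 241.0, 187.0], 43.8, np.int32(740))
([434.0, 27.6], [72.6, 44.4], 27.3, [31.0, 87.0, 186.0], 43.9, np.int32(779))
([429.8, 249.2], [72.7, 44.4], 72.2, [31.0, 94.0, 186.0], 43.8, np.int32(765))
scene 424.03952722986725
([506.5, 566.7], [37.9, 645.1], 42.7, [16.0, 107.0, 92.0], 43.2, np.int32(788))
([431.1, 249.6], [75.8, 44.8], 72.7, [29.0, 92.0, 232.0], 43.9, np.int32(545))
([435.9, 28.0], [72.6, 45.7], 26.8, [30.0, 83.0, 232.0], 44.1, np.int32(851))
([526.6, -71.9], [45.8, 72.8], 46.7, [30.0, 184.0, 233.0], 44.2, np.int32(1080))
pin [[629.0, 140.0, 15.0], [634.0, 141.0, 14.0], [623.0, 138.0, 15.0], [617.0, 116.0, 44.0], [619.0, 114.0, 46.0], [620.0, 113.0, 47.0], [623.0, 116.0, 44.0], [620.0, 135.0, 15.0], [614.0, 112.0, 45.0], [616.0, 111.0, 47.0], [618.0, 111.0, 46.0], [621.0, 112.0, 45.0], [623.0, 113.0, 44.0], [614.0, 114.0, 40.0], [615.0, 112.0, 43.0], [617.0, 111.0, 44.0], [619.0, 111.0, 44.0], [620.0, 109.0, 47.0], [622.0, 108.0, 48.0], [624.0, 110.0, 45.0]]
```

View pics/crop.png

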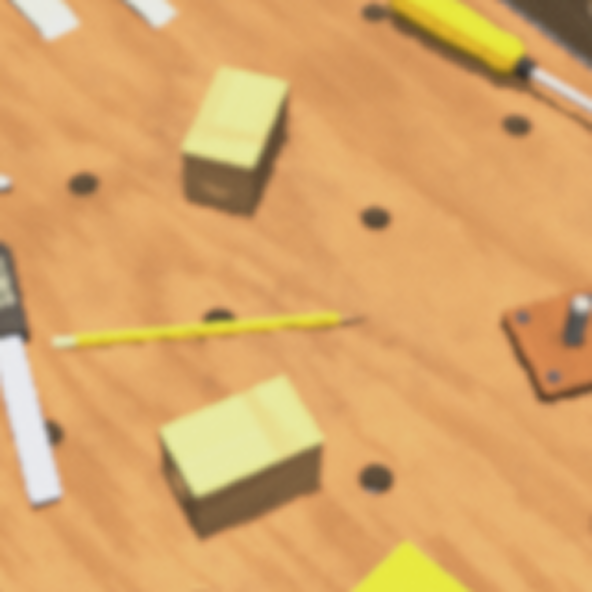

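```bash
python3 - <<'E'
from h import *
F={"L":((430.8,249.4),72.4),"R":((435,27.8),27.1)}
for n in ["scene","top"]:
    im=shot(n);W=cloud(im)
    for k,(c,a) in F.items():
        a=np.radians(a);ax=np.array([np.cos(a),np.sin(a)]);pe=np.array([-ax[1],ax[0]])
        d=W[...,:2]-c;u=d@ax;v=d@pe;z=W[...,2]
        m=(abs(v)<16)&(z>8)&(z<38)&(abs(u)<48)
        for s in (1,-1):
            mm=m&(u*s>0)
            print(n,k,s,mm.sum(),[(round(float(a)),round(float(b)),round(float(c_))) for a,b,c_ in zip(u[mm],v[mm],z[mm])][:90])
im=shot("wrist");print(im["hand_eye"].round(2).tolist(),im["fx"])
E
```

```text
scene L 1 0 []
scene L -1 121 [(-35, 15, 36), (-36, 13, 38), (-33, 11, 36), (-35, 16, 33), (-35, 13, 34), (-36, 11, 35), (-35, 8, 36), (-34, 7, 35), (-36, 4, 37), (-34, 2, 36), (-36, 15, 30), (-36, 13, 31), (-34, 11, 30), (-34, 9, 31), (-36, 6, 34), (-36, 4, 34), (-36, 2, 35), (-37, -1, 37), (-34, -2, 34), (-34, -5, 36), (-34, -10, 37), (-35, 16, 26), (-34, 14, 25), (-34, 11, 27), (-34, 9, 27), (-30, 8, 24), (-30, 6, 24), (-32, 3, 27), (-33, 0, 29), (-30, -1, 27), (-35, -5, 34), (-35, -7, 34), (-35, -10, 35), (-33, -11, 34), (-35, -14, 36), (-36, 13, 25), (-34, 11, 23), (-33, 10, 23), (-30, 8, 19), (-33, 5, 24), (-31, 3, 23), (-33, 0, 26), (-31, -1, 24), (-31, -4, 25), (-34, -7, 29), (-33, -9, 29), (-35, -12, 33), (-35, -14, 34), (-37, 15, 21), (-36, 13, 21), (-34, 12, 20), (-32, 10, 17), (-31, 8, 18), (-31, 6, 18), (-31, 3, 19), (-31, 1, 20), (-33, -2, 23), (-31, -4, 22), (-32, -6, 24), (-34, -9, 27), (-35, -12, 29), (-35, -14, 30), (-36, 13, 18), (-36, 11, 18), (-35, 9, 18), (-34, 7, 18), (-29, 6, 13), (-31, 3, 16), (-33, 0, 19), (-32, -2, 19), (-32, -4, 20), (-32, -6, 20), (-29, -
[... 1305 characters left out ...]
 -2, 13), (-33, 0, 10), (-36, 0, 13), (-34, 3, 14), (-36, 2, 12), (-35, 5, 12), (-37, 10, 34), (-36, 7, 14), (-37, 11, 29), (-36, 9, 13), (-36, 15, 33), (-36, 12, 19), (-36, 10, 9), (-36, 14, 20), (-36, 16, 14)]
top R 1 0 []
top R -1 23 [(-36, -15, 31), (-37, -10, 34), (-36, -14, 23), (-36, -5, 34), (-36, -10, 22), (-36, -13, 13), (-37, 0, 38), (-35, -6, 16), (-36, -8, 14), (-36, 4, 38), (-35, -2, 12), (-36, -4, 13), (-37, -6, 9), (-35, 3, 13), (-36, 1, 11), (-37, -1, 11), (-37, 11, 32), (-36, 6, 14), (-37, 4, 12), (-37, 16, 34), (-37, 13, 27), (-37, 9, 14), (-37, 14, 16)]
[[-0.0, 0.97, 0.26, 71.61], [1.0, 0.0, 0.0, 1.04], [-0.0, 0.26, -0.97, -163.05], [0.0, 0.0, 0.0, 1.0]] 349.5063628430563
```

{"api": "play_rows", "payload": {
  "dp": [
    [23, -14, -6],
    [23, -14, -6],
    [23, -14, -6],
    [23, -14, -6],
    [23, -14, -6],
    [23, -14, -6],
    [23, -14, -6],
    [23, -14, -6]
  ],
  "yaw": [-7, -7, -7, -7, -7, -7, -7, -7]
}}

```text
t: 1.72
ee_pos: [370.2, 484.2, 174.5]
orientation: [-1.881, -2.516, -0.0]
ft_force: [1.1, 0.5, -0.7]
width: 87.8
grasp_force: 0.0
```

{"api": "play_rows", "payload": {
  "dp": [
    [23, -14, -6],
    [23, -14, -6],
    [23, -14, -6],
    [23, -14, -6],
    [23, -14, -6],
    [0, 0, 0],
    [0, 0, 0]
  ],
  "yaw": [-7, -7, -7, -7, -7, 0, 0]
}}

```text
t: 2.3
ee_pos: [484.9, 414.0, 144.2]
orientation: [-2.546, -1.84, 0.001]
ft_force: [0.1, -0.4, 0.5]
width: 87.9
grasp_force: 0.0
```

```bash
cat > endview.py <<'E'
from h import *
F={"L":((430.8,249.4),72.4),"R":((435,27.8),27.1)}
def endv(k,s,f):
    im=shot("wrist");save(im,f);W=cloud(im);c,a=F[k]
    a=np.radians(a);ax=np.array([np.cos(a),np.sin(a)]);pe=np.array([-ax[1],ax[0]])
    d=W[...,:2]-c;u=d@ax*s;v=d@pe;z=W[...,2]
    m=(abs(v)<18)&(z>4)&(z<40)&(u>5)&(u<45)
    print(m.sum());G=np.full((10,10),np.nan)
    for i in range(10):
        for j in range(10):
            q=m&(abs(z-(4+4*i))<2)&(abs(v-(-18+4*j))<2)
            if q.any(): G[9-i,j]=np.median(u[q])
    print(G.round(0))
E
python3 -c "
from endview import *
endv('L',1,'w1.png');o=ctrl.get_obs();print(o['ee_pos'],o['orientation'],o['t'])"
```

```text
141
[[37. 37. 37. 37. 37. 37. 37. 37. 37. 37.]
 [37. 37. 37. 37. 37. 37. 37. 37. 37. 37.]
 [nan nan nan nan nan nan nan nan nan nan]
 [nan nan nan nan nan nan nan nan nan nan]
 [nan nan nan nan nan nan nan nan nan nan]
 [nan nan nan nan nan nan nan nan nan nan]
 [nan nan nan nan nan nan nan nan nan nan]
 [nan nan nan nan nan nan nan nan nan nan]
 [nan nan nan nan nan nan nan nan nan nan]
 [nan nan nan nan nan nan nan nan nan nan]]
[484.12527599 414.70933296 144.49419058] [-2.54456082e+00 -1.84205814e+00  8.43124474e-04] 2.35
```

{"api": "play_rows", "payload": {
  "dp": [
    [-8, -24, 0],
    [-8, -24, 0],
    [0, 0, 0]
  ],
  "yaw": [0, 0, 0]
}}

```text
t: 2.6
ee_pos: [465.1, 364.3, 144.4]
orientation: [2.543, 1.844, -0.006]
ft_force: [-0.7, 0.5, -0.3]
width: 87.7
grasp_force: 0.0
```

```bash
python3 -c "
from endview import *
endv('L',1,'w2.png')"
```

```text
784
[[37. 37. 37. 37. 37. 37. 37. 37. 37. 37.]
 [37. 37. 37. 37. 37. 37. 37. 37. 37. 37.]
 [37. 37. 37. 37. nan 37. 37. 37. 37. 37.]
 [37. 37. 37. nan 33. 33. nan 37. 37. 37.]
 [37. 37. 37. 33. 33. 33. 33. 37. 37. 37.]
 [37. 37. 36. 33. 33. 33. 33. 36. 37. 37.]
 [37. 37. 37. 34. 33. 33. 34. 37. 37. 37.]
 [37. 37. 37. 37. 36. 35. 37. 37. 37. 37.]
 [37. 37. 37. 37. 37. 37. 37. 37. 37. 37.]
 [37. 37. 37. 37. 37. 37. 37. 37. 37. 37.]]
```

View pics/w2.png

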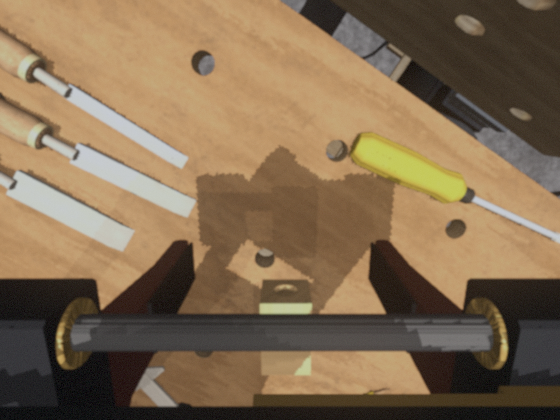

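{"api": "play_rows", "payload": {
  "dp": [
    [11, -40, 0],
    [11, -40, 0],
    [11, -40, 0],
    [11, -40, 0],
    [11, -40, 0],
    [11, -40, 0],
    [11, -40, 0],
    [0, 0, 0]
  ],
  "yaw": [-6.5, -6.5, -6.5, -6.5, -6.5, -6.5, -6.5, 0]
}}

```text
t: 3.32
ee_pos: [547.6, 82.6, 145.5]
orientation: [3.061, 0.701, 0.004]
ft_force: [-0.3, 0.1, -0.4]
width: 87.5
grasp_force: 0.0
```

{"api": "play_rows", "payload": {
  "dp": [
    [0, 0, 0],
    [0, 0, 0]
  ],
  "yaw": [0, 0]
}}

```text
t: 3.48
ee_pos: [545.5, 88.0, 145.0]
orientation: [-3.058, -0.717, -0.001]
ft_force: [0.4, 0.3, -0.4]
width: 87.8
grasp_force: 0.0
```

```bash
python3 -c "
from endview import *
endv('R',1,'w3.png')"
```

```text
794
[[37. 37. 37. 37. 37. 37. 37. 37. 37. 37.]
 [37. 37. 37. 37. 37. 37. 37. 37. 37. 37.]
 [37. 37. 37. 37. nan nan 37. 37. 37. 37.]
 [37. 37. 37. nan 33. 33. nan 37. 37. 37.]
 [37. 37. 37. 33. 33. 33. 33. 35. 37. 37.]
 [37. 37. 37. 33. 33. 33. 33. 35. 37. 37.]
 [37. 37. 37. 35. 33. 33. 34. 37. 37. 37.]
 [37. 37. 37. 37. 36. 36. 37. 37. 37. 37.]
 [37. 37. 37. 37. 37. 37. 37. 37. 37. 37.]
 [37. 37. 37. 37. 37. 37. 37. 37. 37. 37.]]
```

```bash
cat > pin.py <<'E'
from h import *
im=shot("wrist");W=cloud(im);z=W[...,2];d=np.hypot(W[...,0]-615,W[...,1]-110)
m=(z>42)&(z<52)&(d<25);P=W[m];print("tip",m.sum(),P.mean(0),P.min(0),P.max(0))
m=(z>9)&(z<16)&(d<50);print("base",cv2.minAreaRect(W[m][:,:2].astype(np.float32)),np.median(W[m],0))
save(im,"w4.png")
o=ctrl.get_obs();print(o['ee_pos'],o['orientation'],R.from_rotvec(o['orientation']).as_matrix().round(3).tolist())
E
python3 pin.py
```

```text
tip 209 [619.20226031 112.40380785  45.7260828 ] [613.55995771 106.4197299   42.24968758] [624.8011649  118.05904118  48.27108365]
base ((619.2426147460938, 112.20321655273438), (60.02035903930664, 59.948272705078125), 18.039079666137695) [620.23666821 113.13318401  12.94061717]
[545.04277906  88.73684076 144.79727263] [-3.05799582e+00 -7.18794220e-01 -4.63714442e-04] [[0.895, 0.445, 0.0], [0.445, -0.895, 0.0], [0.0, -0.0, -1.0]]
```

View pics/w4.png

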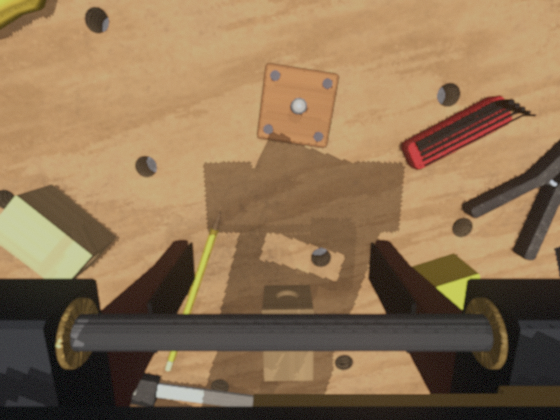

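{"api": "play_rows", "payload": {
  "dp": [
    [-40, -22, 0],
    [-40, -22, 0],
    [-40, -22, -10],
    [0, 0, -37],
    [0, 0, -37],
    [0, 0, 0],
    [0, 0, 0]
  ],
  "yaw": [0.7, 0, 0, 0, 0, 0, 0]
}}

```text
t: 4.17
ee_pos: [435.0, 28.2, 60.7]
orientation: [-3.053, -0.736, 0.008]
ft_force: [-0.3, 0.6, 1.1]
width: 87.8
grasp_force: 0.0
```

```bash
python3 -c "
from feet import *
im=shot('wrist')
for f in feet(im): print(f)
o=ctrl.get_obs();print(o['ee_pos'],o['orientation'])"
```

```text
([520.9, -66.5], [45.4, 58.6], 46.1, [31.0, 142.0, 203.0], 44.8, np.int32(8797))
([435.7, 28.7], [72.6, 44.1], 27.4, [17.0, 104.0, 167.0], 45.1, np.int32(10139))
[436.64336604  28.15740938  62.16010797] [-3.05390802e+00 -7.35894557e-01  1.64428016e-03]
```

{"api": "play_rows", "payload": {
  "dp": [
    [-11, -5, -14],
    [0, 0, -15],
    [0, 0, -15],
    [0, 0, -15],
    [0, 0, 0]
  ],
  "yaw": [0, 0, 0, 0, 0]
}}

```text
t: 4.63
ee_pos: [426.6, 22.8, 3.3]
orientation: [3.054, 0.735, 0.002]
ft_force: [-0.4, 0.5, -0.7]
width: 87.8
grasp_force: 0.0
```

{"api": "play_rows", "payload": {
  "dp": [
    [0, 0, 0],
    [0, 0, 0],
    [0, 0, 0],
    [0, 0, 0],
    [0, 0, 0],
    [0, 0, 0]
  ],
  "yaw": [0, 0, 0, 0, 0, 0],
  "gripper": 1
}}

```text
t: 5.13
ee_pos: [425.8, 22.2, 3.2]
orientation: [3.055, 0.732, 0.001]
ft_force: [0.8, 0.1, -0.2]
width: 51.2
grasp_force: 0.0
```

{"api": "play_rows", "payload": {
  "dp": [
    [0, 0, 20],
    [0, 0, 30],
    [0, 0, 30],
    [0, 0, 0],
    [0, 0, 0]
  ],
  "yaw": [0, 0, 0, 0, 0]
}}

```text
t: 5.55
ee_pos: [426.6, 22.2, 84.0]
orientation: [3.054, 0.732, 0.006]
ft_force: [0.4, 0.1, -0.9]
width: 43.8
grasp_force: 30.0
```

```bash
cat > foot.py <<'E'
from h import *
# held foot orientation from top/scene clouds: points near TCP in vertical plane along tool x
def held():
    o=ctrl.get_obs();M=R.from_rotvec(o["orientation"]).as_matrix();p=o["ee_pos"];gp=p+19*M[:,2]*-1
    print("t",round(o["t"],2),"tcp",p.round(1),"yaw",round(np.degrees(np.arctan2(M[1,0],M[0,0])),1),"F",o["ft_force"].round(1),"w",round(o["width"],1),"g",round(o["grasp_force"],1))
    for n in ("top","scene"):
        im=shot(n);W=cloud(im);hsv=cv2.cvtColor(im["pixels"],cv2.COLOR_RGB2HSV).astype(int)
        d=W-gp;u=d[...,:2]@M[:2,0];v=d[...,:2]@M[:2,1];z=d[...,2]
        m=(abs(v)<20)&(abs(u)<70)&(abs(z)<70)&(W[...,2]>6)&(hsv[...,0]>24)&(hsv[...,0]<40)
        Q=np.c_[u[m],z[m]]
        print(n,m.sum(),cv2.minAreaRect(Q.astype(np.float32)) if len(Q)>5 else "", [tuple(map(int,q)) for q in Q[::max(1,len(Q)//14)]])
    return
if __name__=="__main__": held()
E
python3 foot.py
```

```text
t 5.55 tcp [426.6  22.2  84. ] yaw 27.0 F [ 0.4  0.1 -0.9] w 43.8 g 30.0
top 0  []
scene 0  []
```

```bash
python3 -c "
from feet import *
im=shot('scene');W=cloud(im)
a=im['pixels'][150:330,180:420];cv2.imwrite('pics/s5.png',cv2.cvtColor(cv2.resize(a,None,fx=3.3,fy=3.3,interpolation=cv2.INTER_CUBIC),cv2.COLOR_RGB2BGR))
for f in feet(shot('top')): print(f)
o=ctrl.get_obs();print(o['ee_pos'],o['width'],o['grasp_force'])"
```

```text
([629.3, 416.1], [5.4, 255.4], 39.2, [17.0, 112.0, 49.0], 43.5, np.int32(381))
([549.7, -416.9], [4.0, 214.8], 74.6, [11.0, 113.0, 28.0], 43.0, np.int32(302))
([560.0, -215.8], [151.0, 7.9], 47.4, [15.0, 45.0, 41.0], 42.9, np.int32(185))
([466.8, 613.8], [5.8, 247.8], 39.6, [17.0, 112.0, 51.0], 43.1, np.int32(378))
([429.9, 249.3], [72.3, 44.6], 72.6, [31.0, 93.0, 150.0], 44.0, np.int32(761))
[424.51295764  22.11271477  81.69338846] 43.44781514554896 29.999780505895615
```

View pics/s5.png

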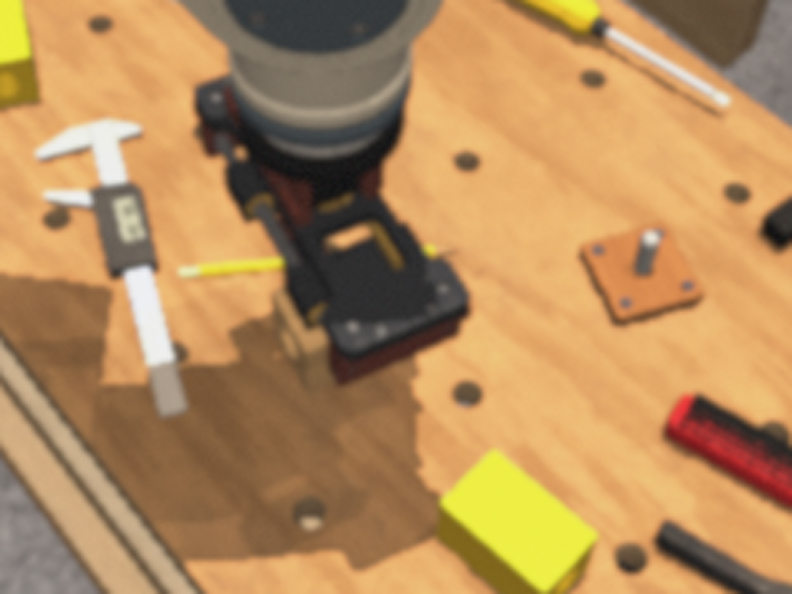

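```bash
sed -i 's/(abs(u)<70)&(abs(z)<70)&(W\[...,2\]>6).*/(abs(u)<65)\&(z>-70)\&(z<58)\&(W[...,2]>14)/; s/("top","scene")/("scene","wrist")/' foot.py; sed -i 's/q)) for q in Q\[::max(1,len(Q)\/\/14)\]/q)) for q in Q[::max(1,len(Q)\/\/30)]/' foot.py; python3 foot.py
```

```text
t 5.75 tcp [424.5  22.1  81.7] yaw 27.0 F [-0.4  0.1 -0.7] w 43.4 g 30.0
scene 200 ((-16.747032165527344, -19.465307235717773), (46.850975036621094, 14.114233016967773), 86.93537902832031) [(-17, 1), (-20, 1), (-20, 1), (-19, 1), (-20, 3), (-21, 0), (-22, 0), (-22, -7), (-21, -22), (-17, 1), (-22, -3), (-22, -18), (-18, 3), (-20, -23), (-17, 1), (-22, -36), (-21, 1), (-11, 1), (-20, -25), (-17, 1), (-21, -38), (-21, 1), (-12, 3), (-18, -28), (-16, 0), (-22, -9), (-22, -33), (-21, -31), (-21, -35), (-22, -31), (-22, -27), (-22, -17), (-22, -32), (-21, -39)]
wrist 14447 ((26.724605560302734, -3.7287139892578125), (38.30872344970703, 78.93501281738281), 57.09986114501953) [(49, -39), (49, -17), (49, -3), (48, 2), (46, 2), (44, 1), (42, 2), (40, 3), (38, 2), (35, 2), (33, 2), (31, 3), (29, 2), (26, 2), (24, 2), (22, 2), (19, 2), (17, 3), (15, 2), (13, 3), (10, 2), (7, 2), (5, 3), (3, 2), (0, 1), (-2, 2), (-5, 1), (-7, 3), (-10, 3), (-13, 2), (-15, 3)]
```

{"api": "play_rows", "payload": {
  "dp": [
    [0, 0, -25],
    [0, 0, -25],
    [0, 0, -8],
    [0, 0, 0],
    [0, 0, 0]
  ],
  "yaw": [0, 0, 0, 0, 0]
}}

```text
t: 6.27
ee_pos: [424.7, 22.1, 23.9]
orientation: [-3.054, -0.732, 0.004]
ft_force: [-0.4, 1.0, -0.9]
width: 44.2
grasp_force: 30.0
```

{"api": "play_rows", "payload": {
  "dp": [
    [0, 0, 0],
    [0, 0, 0],
    [0, 0, -10],
    [0, 0, -10],
    [0, 0, 0]
  ],
  "yaw": [0, 0, 0, 0, 0],
  "gripper": 0.4
}}

```text
t: 6.68
ee_pos: [424.6, 22.1, 3.3]
orientation: [-3.055, -0.732, 0.003]
ft_force: [-1.1, 0.1, 0.2]
width: 52.6
grasp_force: 0.0
```

{"api": "play_rows", "payload": {
  "dp": [
    [0, 0, 0],
    [0, 0, 0],
    [0, 0, 0],
    [0, 0, 0],
    [0, 0, 0]
  ],
  "yaw": [0, 0, 0, 0, 0],
  "gripper": 1
}}

```text
t: 7.1
ee_pos: [425.5, 22.2, 4.9]
orientation: [3.055, 0.732, 0.0]
ft_force: [-0.1, 0.3, -0.5]
width: 43.9
grasp_force: 30.0
```

{"api": "play_rows", "payload": {
  "dp": [
    [0, 0, 30],
    [10, 5, 30],
    [30, 13, 25],
    [30, 14, 0],
    [30, 13, 0],
    [30, 14, 0],
    [28, 13, 0],
    [0, 0, 0]
  ],
  "yaw": [0, 0, 0, 0, 0, 0, 0, 0]
}}

```text
t: 7.77
ee_pos: [589.3, 96.4, 90.9]
orientation: [3.054, 0.734, 0.011]
ft_force: [1.1, 0.4, -0.3]
width: 43.7
grasp_force: 30.0
```

{"api": "play_rows", "payload": {
  "dp": [
    [0, 0, 0],
    [0, 0, 0]
  ],
  "yaw": [0, 0]
}}

```text
t: 7.93
ee_pos: [582.0, 93.9, 89.2]
orientation: [-3.055, -0.733, 0.003]
ft_force: [-0.4, -0.1, -0.7]
width: 43.7
grasp_force: 30.0
```

```bash
python3 foot.py
```

```text
t 7.93 tcp [582.   93.9  89.2] yaw 27.0 F [-0.4 -0.1 -0.7] w 43.7 g 30.0
scene 392 ((8.852210998535156, -22.94399642944336), (92.4467544555664, 67.78328704833984), 88.4051513671875) [(43, 21), (-4, 21), (-16, 21), (-14, 19), (-15, 21), (-11, 20), (-13, 20), (-15, 20), (-19, 21), (-22, 19), (-22, 8), (-8, 21), (-16, 21), (-22, 12), (-22, -8), (-17, 21), (-16, -4), (-8, 19), (-22, 20), (-19, -8), (-14, 20), (-22, 15), (-21, 9), (-22, 4), (-22, 2), (-21, 2), (-23, -19), (-23, -5), (-22, -14), (-22, -12), (-22, -19)]
wrist 16250 ((12.866142272949219, -22.82430648803711), (93.78844451904297, 73.15860748291016), 89.88660430908203) [(47, -69), (49, -7), (46, -6), (49, 18), (47, 22), (46, 21), (44, 21), (42, 21), (40, 21), (39, 21), (37, 21), (34, 20), (33, 21), (31, 20), (29, 21), (27, 21), (25, 22), (23, 22), (21, 22), (19, 21), (17, 22), (15, 22), (13, 22), (10, 21), (8, 21), (5, 21), (3, 21), (1, 20), (0, 21), (-2, 22), (-21, 22)]
```

{"api": "play_rows", "payload": {
  "dp": [
    [0, 0, -30],
    [0, 0, -8],
    [0, 0, -7],
    [0, 0, -5],
    [0, 0, 0]
  ],
  "yaw": [0, 0, 0, 0, 0]
}}

```text
t: 8.45
ee_pos: [580.8, 93.2, 39.6]
orientation: [-3.055, -0.732, 0.008]
ft_force: [-4.7, -0.9, 4.5]
width: 43.7
grasp_force: 30.0
```

```bash
python3 foot.py
```

```text
t 8.45 tcp [580.8  93.2  39.6] yaw 26.9 F [-4.7 -0.9  4.5] w 43.7 g 30.0
scene 363 ((0.7717170715332031, 1.5713882446289062), (80.82292938232422, 66.00688934326172), 76.69084167480469) [(39, 30), (33, 31), (14, 26), (-4, 23), (-11, 25), (-9, 25), (-10, 24), (-14, 23), (-17, 21), (-20, 21), (-25, 23), (-27, 21), (-25, 9), (-12, 23), (-18, 22), (-24, 21), (-26, 9), (-12, 23), (-21, 20), (-20, -4), (-13, 22), (-24, 21), (-20, -9), (-16, 23), (-23, 19), (-26, 16), (-26, 20), (-22, -10), (-22, -12), (-23, -7), (14, -43)]
wrist 18018 ((18.015771865844727, -11.294612884521484), (73.56764221191406, 88.77503204345703), 15.157011032104492) [(64, -44), (49, -4), (48, 1), (46, 7), (43, 4), (45, 21), (44, 25), (43, 30), (42, 32), (41, 33), (38, 31), (37, 32), (35, 31), (33, 31), (31, 31), (29, 30), (27, 30), (25, 30), (23, 30), (20, 28), (18, 29), (16, 28), (14, 28), (11, 27), (8, 27), (6, 27), (4, 27), (0, 25), (-21, 21), (-23, 22), (-27, 21)]
```

{"api": "play_rows", "payload": {
  "dp": [
    [0, 0, -6],
    [0, 0, -6],
    [0, 0, -6],
    [0, 0, -5],
    [0, 0, 0]
  ],
  "yaw": [0, 0, 0, 0, 0]
}}

```text
t: 8.97
ee_pos: [582.2, 93.8, 17.3]
orientation: [-3.055, -0.732, 0.003]
ft_force: [-6.1, -1.8, 9.1]
width: 44.0
grasp_force: 30.0
```

```bash
python3 foot.py
```

```text
t 8.97 tcp [582.2  93.8  17.3] yaw 27.0 F [-6.1 -1.8  9.1] w 44.0 g 30.0
scene 328 ((-9.75509262084961, 26.21071434020996), (79.52027893066406, 39.25819396972656), 60.056583404541016) [(5, 43), (1, 38), (1, 39), (4, 40), (2, 36), (4, 37), (-15, 29), (-15, 26), (-20, 25), (-26, 23), (-12, 30), (-18, 26), (-28, 22), (-13, 30), (-21, 23), (-32, 21), (-18, 28), (-25, 23), (-35, 18), (-21, 26), (-30, 20), (-17, 29), (-26, 23), (-34, 20), (-19, 25), (-28, 20), (-15, 28), (-24, 23), (-31, 17), (-18, 26), (-23, 22), (-24, 23), (-31, 17)]
wrist 19591 ((16.070274353027344, -0.44387054443359375), (74.81182098388672, 85.7759017944336), 29.210649490356445) [(64, -22), (48, 15), (46, 18), (45, 22), (43, 23), (41, 24), (40, 28), (38, 27), (37, 33), (34, 29), (36, 38), (34, 38), (32, 39), (30, 37), (31, 44), (30, 47), (29, 48), (28, 49), (28, 50), (27, 52), (25, 52), (23, 52), (21, 50), (19, 49), (16, 47), (14, 47), (10, 44), (-17, 28), (-22, 26), (-29, 21), (-34, 18)]
```

{"api": "play_rows", "payload": {
  "dp": [
    [4.5, 2.3, 0],
    [4.5, 2.3, 0],
    [4.5, 2.3, 1],
    [4.5, 2.3, 2],
    [0, 0, 0]
  ],
  "yaw": [0, 0, 0, 0, 0]
}}

```text
t: 9.48
ee_pos: [590.6, 99.9, 18.4]
orientation: [-3.055, -0.732, 0.036]
ft_force: [-30.1, -11.1, 24.6]
width: 43.8
grasp_force: 30.0
```

```bash
python3 foot.py
```

```text
t 9.48 tcp [590.6  99.9  18.4] yaw 26.9 F [-30.1 -11.1  24.6] w 43.8 g 30.0
scene 391 ((-14.076093673706055, 28.877178192138672), (79.12726593017578, 40.96962356567383), 60.483802795410156) [(6, 44), (2, 43), (18, 51), (6, 43), (-13, 33), (-11, 34), (-10, 37), (-9, 35), (-14, 35), (-18, 31), (-23, 28), (-32, 25), (-12, 35), (-21, 28), (-32, 24), (-15, 34), (-23, 28), (-32, 24), (-15, 33), (-25, 26), (-35, 23), (-17, 32), (-25, 26), (-36, 23), (-18, 32), (-25, 27), (-29, 25), (-31, 24), (-31, 25), (-38, 23), (-15, -15)]
wrist 19048 ((13.184730529785156, 0.00189208984375), (75.45799255371094, 89.03934478759766), 29.535158157348633) [(62, -23), (43, 18), (42, 20), (40, 21), (39, 24), (38, 27), (36, 29), (35, 30), (34, 34), (32, 32), (30, 32), (29, 35), (28, 36), (27, 38), (26, 40), (27, 45), (26, 47), (26, 48), (25, 50), (24, 52), (24, 54), (22, 54), (22, 55), (19, 54), (16, 52), (-10, 36), (-15, 34), (-21, 30), (-26, 27), (-31, 25), (-39, 20)]
```

{"api": "play_rows", "payload": {
  "dp": [
    [-5, -3, 0],
    [-5, -3, 0],
    [0, 0, -3],
    [0, 0, -4],
    [0, 0, -4],
    [0, 0, -3],
    [0, 0, 0]
  ],
  "yaw": [0, 0, 0, 0, 0, 0, 0]
}}

```text
t: 10.17
ee_pos: [591.8, 97.1, 11.6]
orientation: [3.055, 0.733, -0.0]
ft_force: [-23.0, -6.2, 63.1]
width: 43.8
grasp_force: 54.9
```

```bash
python3 foot.py
```

```text
t 10.17 tcp [591.8  97.1  11.6] yaw 27.0 F [-23.   -6.2  63.1] w 43.8 g 54.9
scene 393 ((-6.612403869628906, 30.713340759277344), (76.6415023803711, 32.18903350830078), 25.24778938293457) [(0, 48), (1, 47), (0, 48), (-12, 38), (-10, 38), (-1, 45), (-24, 30), (-24, 29), (-28, 27), (-12, 39), (-16, 35), (-23, 32), (-28, 27), (-36, 19), (-20, 33), (-30, 25), (-37, 19), (-21, 31), (-30, 26), (-40, 20), (-23, 32), (-33, 25), (-42, 18), (-25, 29), (-33, 23), (-40, 19), (-42, 18), (-25, 29), (-41, 18), (-39, 22), (-42, 17)]
wrist 18545 ((12.906149864196777, 3.514873504638672), (74.74179077148438, 89.69931030273438), 35.84634780883789) [(61, -16), (37, 5), (40, 26), (38, 28), (37, 30), (36, 32), (35, 34), (33, 35), (32, 37), (31, 38), (30, 40), (29, 42), (27, 42), (27, 44), (24, 42), (23, 43), (24, 48), (21, 46), (22, 51), (21, 51), (20, 51), (20, 54), (19, 55), (18, 56), (-2, 46), (-6, 43), (-12, 40), (-17, 36), (-25, 29), (-33, 24), (-42, 18)]
```

{"api": "play_rows", "payload": {
  "dp": [
    [0, 0, 6],
    [-4, -2, 2],
    [-4, -2, 0],
    [-4, -2, 0],
    [0, 0, 0]
  ],
  "yaw": [0, 0, 0, 0, 0]
}}

```text
t: 10.68
ee_pos: [577.8, 90.9, 12.7]
orientation: [-3.055, -0.732, 0.004]
ft_force: [1.5, 0.5, -0.7]
width: 44.2
grasp_force: 30.0
```

```bash
python3 foot.py
```

```text
t 10.68 tcp [577.8  90.9  12.7] yaw 27.0 F [ 1.5  0.5 -0.7] w 44.2 g 30.0
scene 385 ((-3.2066822052001953, 24.38640785217285), (74.09691619873047, 42.928470611572266), 32.84917449951172) [(-1, 49), (31, 34), (-1, 46), (-11, 39), (0, 46), (-21, 32), (-20, 33), (-22, 32), (-26, 30), (-31, 24), (-17, 37), (-23, 32), (-29, 29), (-38, 18), (-23, 31), (-33, 23), (-18, 35), (-26, 26), (-38, 21), (-21, 31), (-32, 25), (-42, 18), (-26, 29), (-35, 19), (-22, 35), (-29, 25), (-37, 22), (-41, 17), (-25, 26), (-28, 26), (-29, 26), (-37, 21), (-8, -4)]
wrist 19281 ((13.872817039489746, 2.398517608642578), (76.09069061279297, 91.88323974609375), 35.48800277709961) [(64, -17), (49, 10), (41, 11), (40, 26), (39, 28), (38, 30), (36, 31), (35, 34), (34, 35), (33, 37), (31, 38), (28, 35), (27, 37), (26, 39), (25, 40), (24, 41), (25, 46), (24, 49), (23, 50), (23, 52), (21, 52), (20, 53), (21, 56), (19, 55), (18, 55), (-5, 44), (-10, 40), (-16, 36), (-23, 31), (-32, 24), (-42, 17)]
```

{"api": "play_rows", "payload": {
  "dp": [
    [3.6, 1.8, 1],
    [3.6, 1.8, 1],
    [3.5, 1.8, 0],
    [0, 0, 0]
  ],
  "yaw": [0, 0, 0, 0]
}}

```text
t: 11.12
ee_pos: [591.6, 97.3, 15.9]
orientation: [3.055, 0.733, 0.003]
ft_force: [-0.1, -0.1, -0.7]
width: 43.6
grasp_force: 30.0
```

{"api": "play_rows", "payload": {
  "dp": [
    [0, 0, 0],
    [0, 0, 0],
    [0, 0, 0],
    [0, 0, 0],
    [0, 0, 0],
    [0, 0, 0]
  ],
  "yaw": [0, 0, 0, 0, 0, 0],
  "gripper": 0.4
}}

```text
t: 11.62
ee_pos: [590.1, 96.7, 15.8]
orientation: [-3.055, -0.732, 0.0]
ft_force: [0.3, 0.1, 0.4]
width: 52.9
grasp_force: 0.0
```

```bash
python3 foot.py
```

```text
t 11.62 tcp [590.1  96.7  15.8] yaw 27.0 F [0.3 0.1 0.4] w 52.9 g 0.0
scene 743 ((-26.19742202758789, 10.23459243774414), (67.30289459228516, 47.51216125488281), 82.58074188232422) [(1, 37), (-34, 40), (-22, 39), (-12, 36), (-43, 39), (-41, 41), (-38, 40), (-35, 39), (-34, 41), (-31, 40), (-32, 41), (-30, 40), (-29, 38), (-31, 40), (-30, 38), (-33, 39), (-31, 32), (-37, 34), (-40, 31), (-44, 31), (-47, 30), (-47, 20), (-47, 10), (-48, 14), (-47, 17), (-40, 9), (-35, 3), (-29, -3), (-51, -8), (-45, -4), (-50, -17)]
wrist 9645 ((19.554643630981445, 11.609977722167969), (88.19917297363281, 64.85092163085938), 0.003900148905813694) [(63, -20), (41, -20), (38, 2), (36, 11), (32, 11), (9, -20), (-8, -16), (-9, -13), (-9, -10), (-9, -6), (-9, -2), (-11, -3), (-11, 0), (-10, 5), (-14, 2), (-12, 8), (-15, 31), (-15, 32), (-15, 33), (-16, 34), (-16, 36), (-15, 38), (-15, 40), (-14, 42), (-17, 40), (-17, 42), (-18, 42), (-19, 42), (-21, 41), (-22, 41), (-23, 41)]
```

```bash
python3 -c "
from h import *
im=shot('scene');W=cloud(im)
a=im['pixels'][140:290,270:470];b=shot('top');b2=b['pixels'][60:210,220:420]
cv2.imwrite('pics/s6.png',cv2.cvtColor(np.hstack([cv2.resize(x,None,fx=2,fy=2,interpolation=cv2.INTER_CUBIC) for x in (a,b2)]),cv2.COLOR_RGB2BGR))
for n,im in (('s',im),('t',b)):
  W=cloud(im);z=W[...,2];m=(z>60)&(z<85)&(np.hypot(W[...,0]-560,W[...,1]-85)<40);print(n,m.sum(),W[m].mean(0),W[m].min(0),W[m].max(0))
"
```

```text
s 596 [553.60364202  80.65019932  72.56676703] [525.60344075  52.96299652  60.0264077 ] [581.4974415  124.2864077   84.77889351]<string>:7: RuntimeWarning: Mean of empty slice.
  ret = um.true_divide(
Traceback (most recent call last):
ValueError: zero-size array to reduction operation minimum which has no identity
```

View pics/s6.png

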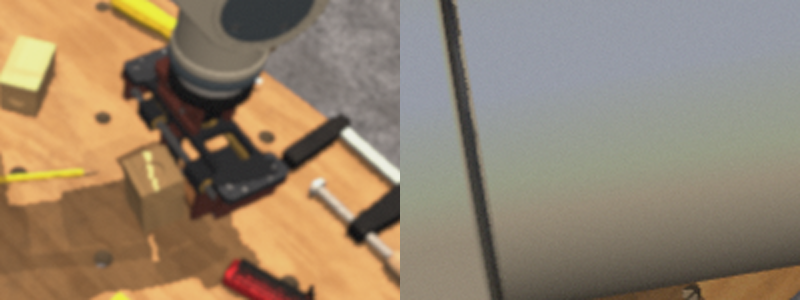

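{"api": "play_rows", "payload": {
  "dp": [
    [0, 0, 30],
    [0, 0, 35],
    [0, 0, 35],
    [0, 0, 20],
    [0, 0, 0],
    [0, 0, 0]
  ],
  "yaw": [0, 0, 0, 0, 0, 0],
  "gripper": 0
}}

```text
t: 12.32
ee_pos: [590.9, 96.8, 136.9]
orientation: [3.055, 0.732, 0.004]
ft_force: [0.1, -0.9, -0.8]
width: 86.6
grasp_force: 0.0
```

```bash
cat > stand.py <<'E'
from h import *
def st(n="wrist",c=(565,84),r=60,z0=60,z1=85):
    im=shot(n);W=cloud(im);z=W[...,2];m=(z>z0)&(z<z1)&(np.hypot(W[...,0]-c[0],W[...,1]-c[1])<r)
    k,l,s,_=cv2.connectedComponentsWithStats(m.astype(np.uint8));i=1+s[1:,4].argmax();m=l==i;P=W[m]
    r=cv2.minAreaRect(P[:,:2].astype(np.float32));A=np.c_[P[:,:2]-r[0],np.ones(len(P))]
    print("rect",np.round(r[0],1),np.round(r[1],1),round(r[2],1),"plane",np.linalg.lstsq(A,P[:,2],rcond=None)[0].round(3))
    d=np.hypot(*(W[...,:2]-np.array(r[0])).transpose(2,0,1));q=(d<6);print("centre z",np.nanmedian(z[q]),np.nanmin(z[q]),"edge z",np.nanmedian(z[(d>13)&(d<20)]))
    return im
if __name__=="__main__":
    im=st();o=ctrl.get_obs();print(o["t"],o["ee_pos"])
E
python3 stand.py
```

```text
rect [562.5  86.2] [45.  44.1] 20.8 plane [-5.0000e-02 -1.8000e-02  7.2062e+01]
centre z 69.10515051958102 67.56365162615828 edge z 73.12215695352889
12.3667 [589.78780539  96.68693734 135.4363288 ]
```

{"api": "play_rows", "payload": {
  "dp": [
    [-14, -5, 0],
    [-13, -5, 0],
    [0, 0, -30],
    [0, 0, -30],
    [0, 0, -30],
    [0, 0, -28],
    [0, 0, 0]
  ],
  "yaw": [-3, -3, 0, 0, 0, 0, 0]
}}

```text
t: 12.95
ee_pos: [557.7, 86.0, 11.2]
orientation: [-3.089, -0.572, 0.019]
ft_force: [-0.4, -0.7, -0.4]
width: 87.7
grasp_force: 0.0
```

{"api": "play_rows", "payload": {
  "dp": [
    [0, 0, 0],
    [0, 0, 0],
    [0, 0, 0],
    [0, 0, 0],
    [0, 0, 0],
    [0, 0, 0],
    [0, 0, 0],
    [0, 0, 0]
  ],
  "yaw": [0, 0, 0, 0, 0, 0, 0, 0],
  "gripper": 1
}}

```text
t: 13.62
ee_pos: [563.6, 86.8, 18.5]
orientation: [3.089, 0.572, 0.002]
ft_force: [-0.5, 0.9, 7.0]
width: 44.0
grasp_force: 30.0
```

{"api": "play_rows", "payload": {
  "dp": [
    [0, 0, 0],
    [0, 0, 20],
    [0, 0, 25],
    [0, 0, 25],
    [0, 0, 0],
    [0, 0, 0]
  ],
  "yaw": [0, 0, 0, 0, 0, 0]
}}

```text
t: 14.12
ee_pos: [564.0, 86.9, 88.9]
orientation: [3.089, 0.572, 0.004]
ft_force: [-0.1, 0.7, -0.9]
width: 44.1
grasp_force: 30.0
```

```bash
python3 foot.py; python3 -c "
from stand import *
st(z0=130,z1=160)"
```

```text
t 14.12 tcp [564.   86.9  88.9] yaw 21.0 F [-0.1  0.7 -0.9] w 44.1 g 30.0
scene 390 ((-21.45055389404297, 4.092414855957031), (77.9783935546875, 30.664093017578125), 66.58887481689453) [(5, 34), (1, 33), (-16, 35), (-10, 33), (-21, 34), (-15, 34), (-23, 29), (-21, 34), (-23, 15), (-23, 24), (-23, 28), (-23, 31), (-23, 29), (-23, 26), (-23, 17), (-24, 8), (-23, 7), (-24, 11), (-23, 7), (-22, 8), (-23, 7), (-23, 0), (-23, -2), (-23, 3), (-23, 6), (-23, -32), (-23, -13), (-23, -30), (-23, -35), (-23, -32)]
wrist 13978 ((27.122509002685547, -12.740562438964844), (40.13219451904297, 135.33489990234375), 32.250823974609375) [(64, -63), (19, -32), (19, -22), (19, -13), (19, -5), (19, 0), (19, 7), (19, 11), (19, 17), (19, 21), (19, 25), (19, 28), (19, 32), (19, 34), (17, 33), (16, 34), (14, 34), (13, 34), (11, 33), (10, 34), (8, 34), (6, 33), (5, 34), (3, 33), (-14, 33), (-15, 34), (-16, 34), (-18, 34), (-20, 34), (-22, 34), (-24, 34)]
rect [572.9  91.4] [20.3 67.4] 20.7 plane [-1.94000e-01 -7.30000e-02  1.41001e+02]
centre z 141.14050789676327 -0.7232045202225663 edge z 184.00655157509607
```

{"api": "play_rows", "payload": {
  "dp": [
    [19, 9, 0],
    [19, 9, 0],
    [19, 8, 0],
    [0, 0, 0],
    [0, 0, 0]
  ],
  "yaw": [0, 0, 0, 0, 0]
}}

```text
t: 14.68
ee_pos: [619.6, 112.8, 86.1]
orientation: [-3.089, -0.572, 0.004]
ft_force: [-0.6, -0.7, -1.3]
width: 43.7
grasp_force: 30.0
```

```bash
python3 foot.py
```

```text
t 14.68 tcp [619.6 112.8  86.1] yaw 21.0 F [-0.6 -0.7 -1.3] w 43.7 g 30.0
scene 486 ((-7.85999870300293, -16.51675796508789), (106.1688461303711, 37.736915588378906), 87.47755432128906) [(9, 35), (-20, 35), (-11, 34), (-23, 31), (-19, 34), (-14, 35), (-23, 28), (-20, 33), (-15, 34), (-23, 7), (-23, 8), (-23, 6), (-23, 2), (-24, -6), (-18, 34), (-23, 32), (-23, 24), (-23, 24), (-23, -18), (-23, -17), (-24, -11), (-23, -7), (-23, -6), (-24, -3), (-23, -4), (-22, -38), (-23, -21), (-24, -31), (-23, -30), (-20, -22), (-2, -65)]
wrist 13688 ((-2.6704635620117188, 0.7103652954101562), (73.86486053466797, 45.91266632080078), 89.35845184326172) [(19, -34), (19, -25), (19, -17), (19, -8), (19, 0), (19, 6), (19, 10), (20, 16), (19, 20), (19, 24), (19, 28), (19, 32), (19, 33), (18, 35), (17, 36), (15, 35), (14, 36), (13, 35), (11, 35), (9, 35), (8, 35), (4, 31), (3, 32), (1, 32), (-12, 36), (-15, 34), (-17, 35), (-19, 35), (-20, 35), (-21, 36), (-23, 35)]
```

{"api": "play_rows", "payload": {
  "dp": [
    [1.2, 0.2, 0],
    [0, 0, -12],
    [0, 0, -10],
    [0, 0, -8],
    [0, 0, 0]
  ],
  "yaw": [0, 0, 0, 0, 0]
}}

```text
t: 15.2
ee_pos: [619.4, 112.5, 55.1]
orientation: [-3.089, -0.571, 0.007]
ft_force: [-0.5, -0.9, 0.1]
width: 43.8
grasp_force: 30.0
```

{"api": "play_rows", "payload": {
  "dp": [
    [0, 0, -8],
    [0, 0, -8],
    [0, 0, -6],
    [0, 0, -3],
    [0, 0, 0]
  ],
  "yaw": [0, 0, 0, 0, 0]
}}

```text
t: 15.62
ee_pos: [620.8, 112.9, 31.8]
orientation: [-3.089, -0.572, 0.002]
ft_force: [0.1, -0.7, -0.4]
width: 44.0
grasp_force: 30.0
```

```bash
python3 foot.py
```

```text
t 15.62 tcp [620.8 112.9  31.8] yaw 21.0 F [ 0.1 -0.7 -0.4] w 44.0 g 30.0
scene 413 ((-9.698080062866211, 0.319091796875), (76.09898376464844, 34.46587371826172), 86.34576416015625) [(6, 35), (-14, 34), (-11, 34), (-6, 32), (-22, 30), (-20, 35), (-18, 34), (-15, 34), (-22, 11), (-22, 17), (-24, 21), (-24, 18), (-23, 10), (-24, 2), (-16, 35), (-23, 35), (-22, 20), (-22, 4), (-24, 0), (-23, -6), (-22, -11), (-23, -15), (-23, -25), (-24, -26), (-23, -35), (-23, -33), (-24, -30), (-23, -25), (-23, -13), (-22, -34), (-28, -35), (-24, -32)]
wrist 13756 ((1.449411392211914, 0.3232421875), (46.04402542114258, 77.65937805175781), 4.3367085456848145) [(27, -36), (20, -25), (20, -16), (20, -8), (20, -1), (20, 5), (20, 10), (20, 14), (20, 19), (20, 24), (21, 28), (20, 31), (20, 33), (19, 35), (19, 37), (17, 35), (16, 36), (14, 36), (12, 35), (11, 36), (9, 36), (8, 36), (3, 32), (3, 33), (-12, 35), (-13, 36), (-15, 35), (-18, 35), (-19, 35), (-20, 37), (-22, 37)]
```

{"api": "play_rows", "payload": {
  "dp": [
    [0, 0, -1.5],
    [0, 0, -1],
    [0, 0, 0],
    [0, 0, 0]
  ],
  "yaw": [0, 0, 0, 0]
}}

```text
t: 16.05
ee_pos: [621.6, 113.0, 30.5]
orientation: [3.089, 0.572, 0.001]
ft_force: [0.5, -0.5, 0.4]
width: 44.0
grasp_force: 30.0
```

{"api": "play_rows", "payload": {
  "dp": [
    [0, 0, -1.5],
    [0, 0, -1.5],
    [0, 0, 0],
    [0, 0, 0],
    [0, 0, 0]
  ],
  "yaw": [0, 0, 0, 0, 0]
}}

```text
t: 16.47
ee_pos: [621.7, 113.0, 30.5]
orientation: [-3.089, -0.572, -0.001]
ft_force: [-8.8, -2.6, 26.1]
width: 43.8
grasp_force: 30.0
```

{"api": "play_rows", "payload": {
  "dp": [
    [0, 0, 12],
    [0, 0, 25],
    [0, 0, 25],
    [0, 0, 0],
    [-20, -9, 0],
    [-20, -9, 0],
    [-18, -8, 0],
    [0, 0, 0]
  ],
  "yaw": [0, 0, 0, 0, 0, 0, 0, 0]
}}

```text
t: 17.13
ee_pos: [559.1, 85.7, 88.2]
orientation: [-3.089, -0.571, 0.008]
ft_force: [-0.2, 0.4, -1.7]
width: 43.8
grasp_force: 30.0
```

{"api": "play_rows", "payload": {
  "dp": [
    [0, 0, 0],
    [0, 0, -25],
    [0, 0, -25],
    [0, 0, -12],
    [0, 0, -7],
    [0, 0, 0],
    [0, 0, 0]
  ],
  "yaw": [0, 0, 0, 0, 0, 0, 0]
}}

```text
t: 17.72
ee_pos: [564.1, 87.2, 20.2]
orientation: [-3.089, -0.572, -0.001]
ft_force: [-0.1, -0.6, -1.7]
width: 43.9
grasp_force: 30.0
```

{"api": "play_rows", "payload": {
  "dp": [
    [0, 0, -1.7],
    [0, 0, 0],
    [0, 0, 0],
    [0, 0, 0]
  ],
  "yaw": [0, 0, 0, 0]
}}

```text
t: 18.05
ee_pos: [563.7, 87.0, 19.0]
orientation: [3.089, 0.572, 0.001]
ft_force: [-0.4, -0.2, -0.7]
width: 44.2
grasp_force: 30.0
```

{"api": "play_rows", "payload": {
  "dp": [
    [0, 0, 0],
    [0, 0, 0],
    [0, 0, 0],
    [0, 0, 0],
    [0, 0, 30],
    [0, 0, 30],
    [0, 0, 15],
    [0, 0, 0]
  ],
  "yaw": [0, 0, 0, 0, 0, 0, 0, 0],
  "gripper": 0
}}

```text
t: 18.72
ee_pos: [565.8, 87.3, 97.0]
orientation: [3.089, 0.572, 0.01]
ft_force: [0.1, 0.6, -0.0]
width: 87.0
grasp_force: 0.0
```

{"api": "play_rows", "payload": {
  "dp": [
    [15, 6, 5],
    [15, 6, 0],
    [14, 5, 0],
    [0, 0, 0],
    [0, 0, 0],
    [0, 0, 0],
    [0, 0, 0],
    [0, 0, 0]
  ],
  "yaw": [0, 0, 0, 0, 0, 0, 0, 0],
  "gripper": 1
}}

```text
t: 19.38
ee_pos: [606.3, 103.6, 98.2]
orientation: [-3.089, -0.571, 0.002]
ft_force: [-0.4, 0.6, 0.0]
width: 37.7
grasp_force: 0.0
```

```bash
python3 stand.py
```

```text
rect [572.1  91. ] [24.  44.1] 21.5 plane [-1.2700e-01 -5.0000e-02  7.1574e+01]
centre z 72.90717557656075 67.71689104974939 edge z 58.20530407718408
19.4333 [606.65017793 103.69196936  98.37854289]
```

{"api": "play_rows", "payload": {
  "dp": [
    [0, 0, -22],
    [0, 0, -22],
    [-8, -3, 0],
    [-8, -3, 0],
    [-7, -3, 0],
    [-7, -3, 0],
    [-6, -2, 0],
    [-6, -2, 0]
  ],
  "yaw": [0, 0, 0, 0, 0, 0, 0, 0],
  "gripper": 0.6
}}

```text
t: 20.1
ee_pos: [565.0, 87.7, 55.6]
orientation: [3.089, 0.571, 0.002]
ft_force: [0.3, 0.4, -0.0]
width: 35.0
grasp_force: 0.0
```

{"api": "play_rows", "payload": {
  "dp": [
    [-6, -2, 0],
    [-5, -2, 0],
    [0, 0, 0],
    [0, 0, 0]
  ],
  "yaw": [0, 0, 0, 0]
}}

```text
t: 20.43
ee_pos: [554.2, 83.9, 54.7]
orientation: [-3.089, -0.571, -0.0]
ft_force: [-0.2, -1.1, -0.7]
width: 35.2
grasp_force: 0.0
```

```bash
python3 -c "
from feet import *
im=shot('scene')
for f in feet(im): print(f)
o=ctrl.get_obs();print(o['t'],o['ee_pos'],o['ft_force'])
W=cloud(im);z=W[...,2];m=(z>20)&(z<80)&(np.hypot(W[...,0]-540,W[...,1]-78)<50);P=W[m];print(P[::max(1,len(P)//30)].round(0).tolist())"
```

```text
([362.4, 745.4], [11.4, 183.7], 40.6, [16.0, 107.0, 94.0], 42.4, np.int32(152))
([431.1, 249.9], [75.2, 44.3], 72.1, [29.0, 88.0, 236.0], 43.9, np.int32(543))
([505.1, 65.3], [73.0, 46.0], 20.9, [16.0, 129.0, 177.0], 44.1, np.int32(799))
([526.6, -71.8], [46.3, 72.7], 45.8, [30.0, 182.0, 237.0], 44.3, np.int32(1073))
20.4833 [554.5993686   83.98413583  54.66413259] [-0.55687544  0.13082811  0.48908594]
[[535.0, 102.0, 77.0], [540.0, 99.0, 65.0], [522.0, 96.0, 43.0], [525.0, 89.0, 46.0], [500.0, 86.0, 44.0], [498.0, 83.0, 44.0], [492.0, 80.0, 45.0], [537.0, 81.0, 44.0], [519.0, 78.0, 46.0], [499.0, 76.0, 44.0], [553.0, 57.0, 72.0], [522.0, 72.0, 46.0], [501.0, 71.0, 45.0], [553.0, 56.0, 68.0], [524.0, 69.0, 45.0], [501.0, 66.0, 44.0], [554.0, 56.0, 61.0], [532.0, 66.0, 43.0], [524.0, 63.0, 43.0], [518.0, 61.0, 43.0], [512.0, 59.0, 41.0], [506.0, 56.0, 42.0], [502.0, 52.0, 45.0], [500.0, 50.0, 45.0], [545.0, 56.0, 36.0], [544.0, 56.0, 33.0], [545.0, 58.0, 26.0], [508.0, 43.0, 41.0], [518.0, 48.0, 30.0], [531.0, 52.0, 21.0], [507.0, 43.0, 21.0]]
```

{"api": "play_rows", "payload": {
  "dp": [
    [0, 0, 20],
    [-20, -8, 0],
    [-20, -8, 0],
    [-20, -7, 0],
    [0, 0, 0],
    [0, 0, 0],
    [0, 0, 0],
    [0, 0, 0]
  ],
  "yaw": [0, 0, 0, 0, 0, 0, 0, 0],
  "gripper": 0
}}

```text
t: 21.15
ee_pos: [496.0, 61.3, 74.8]
orientation: [3.089, 0.572, 0.003]
ft_force: [-0.1, -0.3, 0.3]
width: 84.5
grasp_force: 0.0
```

```bash
python3 -c "
from feet import *
for f in feet(shot('wrist')): print(f)
o=ctrl.get_obs();print(o['t'],o['ee_pos'],o['width'])"
```

```text
([504.9, 65.4], [72.5, 44.2], 21.0, [17.0, 105.0, 168.0], 45.1, np.int32(9155))
([527.9, -70.2], [42.1, 72.9], 46.0, [31.0, 144.0, 200.0], 44.8, np.int32(6272))
([430.1, 214.6], [35.7, 14.8], 8.8, [17.0, 109.0, 91.0], 42.2, np.int32(676))
21.2 [495.80961914  61.30815726  74.66952678] 87.11364428019475
```

{"api": "play_rows", "payload": {
  "dp": [
    [-3, -0.7, -18],
    [0, 0, -18],
    [0, 0, -18],
    [0, 0, -17],
    [0, 0, 0]
  ],
  "yaw": [0, 0, 0, 0, 0]
}}

```text
t: 21.62
ee_pos: [491.1, 60.4, 1.4]
orientation: [-3.089, -0.572, 0.003]
ft_force: [-0.6, 0.8, -0.2]
width: 87.8
grasp_force: 0.0
```

{"api": "play_rows", "payload": {
  "dp": [
    [0, 0, 0],
    [0, 0, 0],
    [0, 0, 0],
    [0, 0, 0],
    [0, 0, 0],
    [0, 0, 0],
    [0, 0, 0],
    [0, 0, 0]
  ],
  "yaw": [0, 0, 0, 0, 0, 0, 0, 0],
  "gripper": 1
}}

```text
t: 22.28
ee_pos: [491.6, 60.2, 3.9]
orientation: [3.089, 0.572, 0.001]
ft_force: [-1.9, -1.3, 3.7]
width: 44.0
grasp_force: 30.0
```

{"api": "play_rows", "payload": {
  "dp": [
    [0, 0, 0],
    [0, 0, 25],
    [0, 0, 30],
    [0, 0, 30],
    [0, 0, 0],
    [0, 0, 0]
  ],
  "yaw": [0, 0, 0, 0, 0, 0]
}}

```text
t: 22.78
ee_pos: [492.4, 60.4, 89.8]
orientation: [3.089, 0.572, 0.005]
ft_force: [-0.1, -0.4, -1.4]
width: 43.9
grasp_force: 30.0
```

```bash
python3 foot.py
```

```text
t 22.78 tcp [492.4  60.4  89.8] yaw 21.0 F [-0.1 -0.4 -1.4] w 43.9 g 30.0
scene 175 ((-15.911290168762207, 0.6290683746337891), (12.408527374267578, 46.4201545715332), 0.22056475281715393) [(-15, 21), (-21, 21), (-21, 21), (-20, 22), (-19, 21), (-18, 21), (-19, 19), (-20, 20), (-21, 18), (-22, 10), (-21, -3), (-21, 22), (-18, -2), (-21, -10), (-21, 17), (-19, -7), (-20, 22), (-18, -9), (-19, 19), (-17, -9), (-18, 20), (-19, -10), (-20, 20), (-20, -10), (-21, 19), (-19, -10), (-21, -20), (-21, 7), (-20, -9), (-22, -5), (-21, -17), (-21, -13), (-21, -16), (-21, -6), (-21, -12)]
wrist 16363 ((23.305967330932617, 14.916837692260742), (39.8536376953125, 84.93608856201172), 58.80464172363281) [(49, -22), (48, -9), (49, 11), (49, 21), (47, 20), (45, 19), (44, 20), (42, 20), (40, 20), (38, 21), (36, 20), (34, 21), (33, 21), (31, 21), (29, 21), (27, 20), (25, 21), (23, 21), (21, 20), (19, 20), (16, 20), (15, 21), (12, 21), (10, 21), (8, 20), (5, 21), (3, 21), (1, 20), (-1, 20), (-2, 21), (-22, 21)]
```

{"api": "play_rows", "payload": {
  "dp": [
    [29.3, 12.4, 0],
    [29.3, 12.3, 0],
    [29.4, 12.3, 0],
    [0, 0, 0],
    [0, 0, 0]
  ],
  "yaw": [0, 0, 0, 0, 0]
}}

```text
t: 23.3
ee_pos: [579.3, 97.6, 86.5]
orientation: [-3.089, -0.573, 0.004]
ft_force: [-0.7, -0.7, -1.1]
width: 43.7
grasp_force: 30.0
```

{"api": "play_rows", "payload": {
  "dp": [
    [0, 0, -30],
    [0, 0, -8],
    [0, 0, -7],
    [0, 0, -6],
    [0, 0, -6],
    [0, 0, -6],
    [0, 0, -5],
    [0, 0, -5]
  ],
  "yaw": [0, 0, 0, 0, 0, 0, 0, 0]
}}

```text
t: 23.97
ee_pos: [576.3, 96.4, 15.6]
orientation: [-3.089, -0.571, 0.008]
ft_force: [-7.3, -1.2, 14.8]
width: 44.1
grasp_force: 30.0
```

{"api": "play_rows", "payload": {
  "dp": [
    [0, 0, 0],
    [0, 0, 0]
  ],
  "yaw": [0, 0]
}}

```text
t: 24.13
ee_pos: [576.2, 96.4, 15.1]
orientation: [-3.089, -0.571, 0.008]
ft_force: [-5.0, -0.9, 7.8]
width: 43.8
grasp_force: 30.0
```

```bash
python3 foot.py
```

```text
t 24.13 tcp [576.2  96.4  15.1] yaw 21.0 F [-5.  -0.9  7.8] w 43.8 g 30.0
scene 270 ((6.582278251647949, 19.044069290161133), (72.54905700683594, 45.92233657836914), 33.69162368774414) [(26, 54), (18, 46), (3, 38), (0, 38), (0, 36), (-13, 28), (-8, 29), (-26, 23), (-25, 19), (-13, 29), (-18, 26), (-26, 20), (-33, 17), (-19, 24), (-26, 20), (-31, 16), (-18, 24), (-26, 23), (-30, 19), (-17, 26), (-22, 23), (-28, 20), (-33, 17), (-19, 23), (-27, 23), (-31, 16), (-18, 26), (-23, 22), (-24, 22), (-33, 17)]
wrist 19833 ((18.580413818359375, 0.8834724426269531), (74.22920227050781, 83.72042846679688), 31.19899559020996) [(64, -19), (50, 16), (48, 20), (46, 21), (45, 24), (43, 26), (42, 27), (41, 31), (38, 28), (38, 36), (31, 18), (32, 27), (35, 41), (34, 43), (33, 44), (32, 46), (31, 47), (30, 48), (29, 51), (28, 51), (28, 53), (25, 52), (23, 51), (22, 50), (19, 48), (16, 47), (14, 46), (10, 43), (-20, 25), (-25, 21), (-32, 17)]
```

{"api": "play_rows", "payload": {
  "dp": [
    [0, 0, 3],
    [2.3, 1, 2],
    [2.3, 1, 1],
    [0, 0, 0]
  ],
  "yaw": [0, 0, 0, 0]
}}

```text
t: 24.57
ee_pos: [584.5, 99.4, 21.8]
orientation: [-3.089, -0.572, -0.001]
ft_force: [-0.3, 1.0, -1.0]
width: 44.1
grasp_force: 30.0
```

```bash
python3 foot.py
```

```text
t 24.57 tcp [584.5  99.4  21.8] yaw 21.0 F [-0.3  1.  -1. ] w 44.1 g 30.0
scene 275 ((4.887538909912109, 22.518701553344727), (71.84825134277344, 41.42198181152344), 35.59046936035156) [(24, 50), (26, 52), (21, 49), (18, 49), (2, 39), (-13, 28), (-11, 29), (-10, 26), (-15, 29), (-20, 26), (-25, 22), (-33, 16), (-19, 24), (-26, 20), (-31, 17), (-18, 25), (-25, 21), (-32, 17), (-19, 26), (-25, 20), (-32, 17), (-20, 27), (-24, 22), (-30, 16), (-17, 24), (-22, 21), (-29, 18), (-33, 17), (-20, 24), (-21, 20), (-29, 17)]
wrist 19506 ((19.864439010620117, -1.7555465698242188), (74.41675567626953, 89.70079040527344), 31.656967163085938) [(64, -26), (49, 18), (47, 20), (45, 23), (44, 25), (42, 26), (41, 30), (38, 25), (37, 30), (38, 36), (36, 38), (28, 18), (24, 15), (21, 13), (32, 44), (31, 46), (30, 47), (29, 49), (28, 50), (27, 51), (26, 52), (25, 53), (23, 51), (20, 50), (18, 49), (15, 47), (12, 44), (9, 43), (-20, 25), (-27, 20), (-33, 17)]
```

{"api": "play_rows", "payload": {
  "dp": [
    [0, 0, 0],
    [0, 0, 0],
    [0, 0, 0],
    [0, 0, 0],
    [0, 0, 0],
    [0, 0, 0],
    [0, 0, 0]
  ],
  "yaw": [0, 0, 0, 0, 0, 0, 0],
  "gripper": 0.4
}}

```text
t: 25.25
ee_pos: [584.0, 99.3, 21.6]
orientation: [-3.089, -0.572, -0.0]
ft_force: [-1.2, -0.7, -0.6]
width: 52.8
grasp_force: 0.0
```

```bash
python3 foot.py
```

```text
t 25.25 tcp [584.   99.3  21.6] yaw 21.0 F [-1.2 -0.7 -0.6] w 52.8 g 0.0
scene 628 ((-28.332157135009766, 4.155437469482422), (61.84665298461914, 39.629032135009766), 89.38646697998047) [(-14, 34), (-30, 32), (-23, 31), (-22, 32), (-21, 27), (-21, 24), (-20, 19), (-20, 15), (-18, 13), (-16, 10), (-16, 8), (-18, 5), (-31, 30), (-36, 30), (-42, 31), (-46, 23), (-45, 14), (-44, 0), (-45, -4), (-12, 17), (-16, 15), (-18, 14), (-24, 13), (-24, 10), (-23, 6), (-10, -5), (-45, -16), (-40, 1), (-26, -9), (-46, -14), (-26, -20), (-37, -22)]
wrist 11242 ((11.362541198730469, -5.0103912353515625), (50.972896575927734, 114.07337188720703), 60.96553421020508) [(64, -26), (43, -17), (41, 4), (29, -26), (15, -24), (-2, -25), (-1, -17), (0, -8), (0, -5), (0, 2), (0, 3), (0, 7), (0, 10), (0, 13), (0, 18), (-2, 16), (-1, 20), (0, 26), (-2, 24), (-32, 9), (-15, 32), (-32, 14), (-19, 32), (-31, 20), (-23, 32), (-27, 28), (-27, 30), (-27, 32), (-32, 28), (-31, 31), (-33, 31)]
```

{"api": "play_rows", "payload": {
  "dp": [
    [0, 0, 30],
    [0, 0, 35],
    [0, 0, 35],
    [0, 0, 15],
    [0, 0, 0],
    [0, 0, 0]
  ],
  "yaw": [0, 0, 0, 0, 0, 0],
  "gripper": 0
}}

```text
t: 25.85
ee_pos: [584.4, 99.3, 137.4]
orientation: [3.089, 0.572, 0.003]
ft_force: [-0.0, -0.3, -0.5]
width: 86.8
grasp_force: 0.0
```

```bash
python3 stand.py
```

```text
rect [562.  93.] [44.9 44.3] 17.0 plane [-3.9000e-02 -1.0000e-02  7.2174e+01]
centre z 35.28265658970929 34.2177997353503 edge z 73.13842714659992
25.9 [583.48731934  99.17287623 136.09202893]
```

{"api": "play_rows", "payload": {
  "dp": [
    [-11, -3, 0],
    [-10.5, -3, 0],
    [0, 0, -30],
    [0, 0, -30],
    [0, 0, -30],
    [0, 0, -27],
    [0, 0, 0],
    [0, 0, 0]
  ],
  "yaw": [-2, -2, 0, 0, 0, 0, 0, 0]
}}

```text
t: 26.57
ee_pos: [560.1, 92.9, 17.1]
orientation: [-3.107, -0.463, 0.01]
ft_force: [-0.0, -0.9, -0.1]
width: 87.5
grasp_force: 0.0
```

{"api": "play_rows", "payload": {
  "dp": [
    [0, 0, 0],
    [0, 0, 0],
    [0, 0, 0],
    [0, 0, 0],
    [0, 0, 0],
    [0, 0, 0],
    [0, 0, 0],
    [0, 0, 0]
  ],
  "yaw": [0, 0, 0, 0, 0, 0, 0, 0],
  "gripper": 1
}}

```text
t: 27.23
ee_pos: [562.7, 93.2, 20.0]
orientation: [3.107, 0.464, 0.001]
ft_force: [-0.0, -0.8, 4.6]
width: 44.0
grasp_force: 30.0
```

{"api": "play_rows", "payload": {
  "dp": [
    [0, 0, 0],
    [0, 0, 20],
    [0, 0, 30],
    [0, 0, 30],
    [0, 0, 30],
    [0, 0, 20],
    [0, 0, 0],
    [0, 0, 0]
  ],
  "yaw": [0, 0, 0, 0, 0, 0, 0, 0]
}}

```text
t: 27.9
ee_pos: [562.9, 93.4, 150.3]
orientation: [-3.107, -0.463, -0.003]
ft_force: [-0.5, -0.4, -1.3]
width: 43.8
grasp_force: 30.0
```

{"api": "play_rows", "payload": {
  "dp": [
    [0, 0, 0],
    [0, 0, 0],
    [0, 0, 0],
    [0, 0, 0],
    [0, 0, 0],
    [0, 0, 0]
  ],
  "yaw": [0, 0, 0, 0, 0, 0]
}}

```text
t: 28.4
ee_pos: [562.2, 93.2, 149.0]
orientation: [-3.107, -0.463, 0.001]
ft_force: [-0.0, -0.3, -0.2]
width: 43.7
grasp_force: 30.0
```

```bash
python3 foot.py
```

```text
t 28.4 tcp [562.2  93.2 149. ] yaw 17.0 F [-0.  -0.3 -0.2] w 43.7 g 30.0
scene 382 ((-9.105426788330078, -0.5866203308105469), (37.405906677246094, 75.05879974365234), 7.760529041290283) [(-12, 33), (-15, 35), (-19, 33), (-22, 29), (-23, 21), (-23, 32), (-19, 32), (-22, 6), (-23, 10), (-23, 15), (-22, 16), (-22, 14), (-22, 8), (-21, -2), (-22, -7), (-22, -9), (-22, -11), (-22, -9), (-22, -11), (-22, -13), (-22, -11), (-23, -10), (-23, -9), (-22, -9), (-22, -8), (-22, -5), (-23, -2), (-22, -32), (-22, -18), (-23, -24), (-22, -26), (-23, -28)]
wrist 13270 ((-0.6532955169677734, -0.2538185119628906), (73.35252380371094, 45.44718551635742), 89.72126007080078) [(21, -36), (20, -27), (21, -16), (21, -8), (21, -1), (21, 4), (21, 10), (21, 15), (21, 19), (21, 23), (21, 27), (21, 30), (21, 34), (20, 33), (18, 33), (17, 34), (15, 34), (14, 33), (12, 33), (11, 35), (10, 34), (-10, 2), (-10, 5), (-7, 13), (3, 33), (-13, 34), (-14, 34), (-17, 34), (-18, 34), (-20, 33), (-21, 34)]
```

Foot held upright with the deep hole visible and facing up, mouth at about 202 mm. Handing in.

```bash
python3 -c "
from h import *
print(ticket.close_job())"
```

```text
the job is handed in; nothing more can be done
None
```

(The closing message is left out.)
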